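# Find the socket that fits the lap's clamp nut

### The job

Get the gem-cutting lap ready for a disc change: on its console press the large round key (stop), then the square key (brake), then the small round key (spindle lock), one at a time and each right down. Then find the socket that snugly fits the hex nut in the middle of the disc, trying them if need be, with any that do not fit standing back upright on the socket board. Finish still gripping the right socket, upright and pushed fully down over the nut until it meets the disc; do not let go, and leave the jar, screwdriver and hammer where they are.

Things in the scene. Friction and masses are not known exactly. Their poses are not given: they have to be found in the camera images.
- machine: Flat lap machine, fixed, 205 x 205 mm. Origin: on the vertical axis of the lap disc, at bench height; z up. The copper disc is 150 mm across, its face 60 mm above the bench. A console (72 x 180 mm, 36 mm high, centred 134 mm towards the machine's -x) carries three keys in a row along the machine's y, 56 mm apart, in an order that changes.
- key_large_top (a point): Middle of the top face of the large round key (30 mm across), 58 mm above the bench when up; presses straight down; its black surround is 10 mm lower than the key's top when up.
- key_large (a joint): The large round key (stop): its joint reads 0 when up and 0.006 (m) fully down; it springs back; about 1.5 N starts it and 5 N takes it fully down; pressed counts from 4 mm.
- key_square_top (a point): Middle of the top face of the square key (22 x 22 mm), 58 mm above the bench when up; presses straight down; its black surround is 10 mm lower.
- key_square (a joint): The square key (brake): its joint reads 0 when up and 0.006 (m) fully down; it springs back; about 1.5 N starts it and 5 N takes it fully down; pressed counts from 4 mm.
- key_small_top (a point): Middle of the top face of the small round key (16 mm across), 58 mm above the bench when up; presses straight down; its black surround is 10 mm lower.
- key_small (a joint): The small round key (spindle lock): its joint reads 0 when up and 0.006 (m) fully down; it springs back; about 1.5 N starts it and 5 N takes it fully down; pressed counts from 4 mm.
- nut_1: Steel hex nut 13, 18 or 23 mm across flats (not told which), 13 mm high, top 3 mm bevelled, 7 mm stud end 4 mm above it. Three nuts trade places: one in the middle of the lap disc (at machine in x, y), two spares on a wooden block. Fixed, cannot turn. Origin: centre of its underside, 60 mm above the bench; z up; two flats face its +x and -x.
- nut_2: Steel hex nut 13, 18 or 23 mm across flats (not told which), 13 mm high, top 3 mm bevelled, 7 mm stud end 4 mm above it. Three nuts trade places: one in the middle of the lap disc (at machine in x, y), two spares on a wooden block. Fixed, cannot turn. Origin: centre of its underside, 60 mm above the bench; z up; two flats face its +x and -x.
- nut_3: Steel hex nut 13, 18 or 23 mm across flats (not told which), 13 mm high, top 3 mm bevelled, 7 mm stud end 4 mm above it. Three nuts trade places: one in the middle of the lap disc (at machine in x, y), two spares on a wooden block. Fixed, cannot turn. Origin: centre of its underside, 60 mm above the bench; z up; two flats face its +x and -x.
- board: Socket board: a dark wooden slab, 250 (x) x 100 (y) x 12 mm, fixed on the bench, with a flat top 12 mm above the bench. Origin: centre of its underside.
- socket_small: The smallest of three loose steel sockets (for 13, 18, 23 mm nuts), upright, open end down; they trade places. Opening 15.4 mm across flats, 22 mm deep. Lower 40 mm is 23 mm wide; above, to 79 mm, a 16 mm square adapter to grip. 80 g. Origin: centre of lower end; z up; adapter faces and two opening flats face its x. Too small it stops 10 mm up; too large it has 7+ mm play.
- socket_medium: The middle of three loose steel sockets (for 13, 18, 23 mm nuts), upright, open end down; they trade places. Opening 20.4 mm across flats, 22 mm deep. Lower 40 mm is 28 mm wide; above, to 79 mm, a 16 mm square adapter to grip. 110 g. Origin: centre of lower end; z up; adapter faces and two opening flats face its x. Too small it stops 10 mm up; too large it has 7+ mm play.
- socket_large: The largest of three loose steel sockets (for 13, 18, 23 mm nuts), upright, open end down; they trade places. Opening 25.4 mm across flats, 22 mm deep. Lower 40 mm is 33 mm wide; above, to 79 mm, a 16 mm square adapter to grip. 140 g. Origin: centre of lower end; z up; adapter faces and two opening flats face its x. Too small it stops 10 mm up; too large it has 7+ mm play.
- jar: Bystander: lidded glass jar, 64 mm across, 85 mm high, standing on the bench. Leave alone. Origin: centre of its underside.
- screwdriver: Bystander: screwdriver 170 mm long, lying on the bench. Leave alone.
- hammer: Bystander: small hammer 220 mm long, lying on the bench. Leave alone.

How it is judged (in metres and radians):
On the way, in this order (a step that is already met when the one before it is completed fails the run):
1. the large round key is pressed, the others up (value of joint key_large above 0.004 m and value of joint each of key_square, key_small below 0.002 m), for 0.05 s.
2. the square key is pressed, the others up (value of joint key_square above 0.004 m and value of joint each of key_large, key_small below 0.002 m), for 0.05 s.
3. the small round key is pressed, the others up (value of joint key_small above 0.004 m and value of joint each of key_large, key_square below 0.002 m), for 0.05 s.
4. the socket of the nut's size is held fully down over the nut on the disc (((horizontal distance between nut_1 and machine below 0.01 m and z of socket_medium in the frame of nut_1 between -0.003 and 0.003 m and horizontal distance between socket_medium and nut_1 below 0.003 m and angle between socket_medium's own z axis and vertical below 0.07 rad and contact force between the fingers and socket_medium above 3 N) or (horizontal distance between nut_2 and machine below 0.01 m and z of socket_small in the frame of nut_2 between -0.003 and 0.003 m and horizontal distance between socket_small and nut_2 below 0.003 m and angle between socket_small's own z axis and vertical below 0.07 rad and contact force between the fingers and socket_small above 3 N) or (horizontal distance between nut_3 and machine below 0.01 m and z of socket_large in the frame of nut_3 between -0.003 and 0.003 m and horizontal distance between socket_large and nut_3 below 0.003 m and angle between socket_large's own z axis and vertical below 0.07 rad and contact force between the fingers and socket_large above 3 N))), for 0.2 s.
At the end, for the whole second after the job is handed in: The socket made for the nut on the lap's spindle is gripped by the fingers (over 3 N), at rest, within 4 degrees of upright, centred within 3 mm and its lower end within 3 mm of the disc's face; the other two sockets stand upright (within 6 degrees) and still on the socket board (((horizontal distance between nut_1 and machine below 0.01 m and z of socket_medium in the frame of nut_1 between -0.003 and 0.003 m and horizontal distance between socket_medium and nut_1 below 0.003 m and angle between socket_medium's own z axis and vertical below 0.07 rad and contact force between the fingers and socket_medium above 3 N and linear speed of each of socket_medium, socket_small, socket_large below 0.02 m/s and x of socket_small in the frame of board between -0.13 and 0.13 m and y of socket_small in the frame of board between -0.055 and 0.055 m and z of socket_small in the frame of board between 0.008 and 0.016 m and angle between each of socket_small, socket_large's own z axis and vertical below 0.1 rad and x of socket_large in the frame of board between -0.13 and 0.13 m and y of socket_large in the frame of board between -0.055 and 0.055 m and z of socket_large in the frame of board between 0.008 and 0.016 m) or (horizontal distance between nut_2 and machine below 0.01 m and z of socket_small in the frame of nut_2 between -0.003 and 0.003 m and horizontal distance between socket_small and nut_2 below 0.003 m and angle between socket_small's own z axis and vertical below 0.07 rad and contact force between the fingers and socket_small above 3 N and linear speed of each of socket_small, socket_medium, socket_large below 0.02 m/s and x of socket_medium in the frame of board between -0.13 and 0.13 m and y of socket_medium in the frame of board between -0.055 and 0.055 m and z of socket_medium in the frame of board between 0.008 and 0.016 m and angle between each of socket_medium, socket_large's own z axis and vertical below 0.1 rad and x of socket_large in the frame of board between -0.13 and 0.13 m and y of socket_large in the frame of board between -0.055 and 0.055 m and z of socket_large in the frame of board between 0.008 and 0.016 m) or (horizontal distance between nut_3 and machine below 0.01 m and z of socket_large in the frame of nut_3 between -0.003 and 0.003 m and horizontal distance between socket_large and nut_3 below 0.003 m and angle between socket_large's own z axis and vertical below 0.07 rad and contact force between the fingers and socket_large above 3 N and linear speed of each of socket_large, socket_small, socket_medium below 0.02 m/s and x of socket_small in the frame of board between -0.13 and 0.13 m and y of socket_small in the frame of board between -0.055 and 0.055 m and z of socket_small in the frame of board between 0.008 and 0.016 m and angle between each of socket_small, socket_medium's own z axis and vertical below 0.1 rad and x of socket_medium in the frame of board between -0.13 and 0.13 m and y of socket_medium in the frame of board between -0.055 and 0.055 m and z of socket_medium in the frame of board between 0.008 and 0.016 m))); the arm keeps its last pose, push and grip.
It fails at once if two keys are pressed at once (value of joint each of key_large, key_square above 0.003 m or value of joint each of key_large, key_small above 0.003 m or value of joint each of key_square, key_small above 0.003 m).
It fails at once if the jar, screwdriver or hammer is moved by more than 3 cm (distance of any of jar, screwdriver, hammer from where it was at the start of the episode above 0.03 m).
It also fails if it takes over 72 s, if anything falls off the work surface, if the arm or the gripper's body presses on something with over 40 N, if the wrist force passes 120 N, or if a joint passes its speed limit or range.

### The arm

A 6-joint arm with a two-finger parallel gripper is mounted at the origin on the work surface. World frame = base frame: x ahead of the robot, y to its left, z up, the work surface at z = 0. Lengths are in mm, angles in rad, forces in N, time in s.
With the tool pointing down it reaches from about 325 to 875 mm from the base axis. Payload 4.4 kg.
Tool frame: the origin (TCP) lies on the centre line of the jaws, within the pads' length; the fingertips stand ahead of it and the grasp point (between the pads) lies 6 mm ahead of it (ctrl.tcp_to_tips is the z of the fingertips in the tool frame, in mm); z points along the fingers, y is the direction in which the jaws open and shut (so a half turn about z gives the same grasp; the last joint's range is limited). The gripper opens to 85 mm and grips with 20 to 120 N. Pads are 22 mm wide; open, the fingers measure 114 mm over their backs; the gripper's body (76 mm by 85 mm) begins 54 mm behind the grasp point. The pads swing forward as they close: fully open they stand 13 mm farther back than shut.
Start: joints at [-1.407, 0.207, 1.542, -0, 1.393, -0.15], TCP at [177.476, -546.928, 256.282] pointing down, gripper open.
Joint ranges: [-2.73, 2.73], [-0.86, 2.22], [0.23, 2.46], [-1.11, 4.25], [0.08, 2.63], [-2.82, 2.82]. Speed limits (rad/s): [2.79, 2.79, 3.14, 3.14, 3.14, 3.14].

### API

Orientations are given as a 3x3 rotation matrix whose columns are the frame's x, y, z axes.
In Python, from plant import ctrl, sensors, optics gives the robot as it stands. Calls block until the motion is done:
- ctrl.move_ptp(position, orientation): joint-space move of the TCP to a pose.
- ctrl.move_l(position, rot=None, vel=150, threshold=None): straight line of the TCP; rot=None keeps the orientation; vel is the mean speed in mm/s. With threshold (N) it stops when the force on the tool has changed by that much, and returns True; else False.
- ctrl.set_joints(angles): joint-space move.
- ctrl.gripper_to(opening, force=None): finger opening in mm; force is the grip in N (None keeps the last); returns when the fingers have stopped.
- ctrl.hold(seconds).
- ctrl.solve_ik(position, orientation): joint angles nearest the present ones, or None.
- sensors.read_state(): the state.
- optics.grab_frame(name): name is "scene" or "top"; returns (picture, depth): 480x640x3 uint8, red, green, blue; 480x640 float32, mm along the optical axis (not along the pixel's ray), 0 where there is no reading.
- optics.camera_params(name): a dict with "mtx" (3x3 intrinsics, pixels), "R" (3x3) and "t" (3): a world point X has camera coordinates R X + t. Camera axes: x right, y down, z forward; pixel columns grow to the right and rows downward; lengths in mm; the calibration is good to about 2 mm. A picture is of the moment at which its call begins. camera_params takes no time and is no camera call.
A pose or a line that the arm cannot do raises ctrl.MotionError and nothing moves.
- ctrl.finish_job(): hands the job in, once; it reports no verdict.
The state is a dict: "t": time; "q": joint angles; "qvel": joint speeds; "tau": joint torques, N m; "eef_pos": TCP position; "eef_rot": TCP orientation; "force": force on the tool from outside, world axes, zero at the start; "wrist_torque": the same for the moment, N m; "grip_width": finger opening in mm.
Only numpy, scipy, OpenCV 4.12 (cv2) and the standard library are available. Lean on these libraries where they do the work, as an engineer would, in place of code of your own. Each camera call takes 0.05 s, during which the arm holds its last target. There are 200 camera calls.

## Working session

There is one attempt and no reset: what is moved stays moved. The work goes in short steps, each a Python script; the robot and the scene stay as the last script left them, time stands still between calls to the robot, and variables do not carry over. Pictures are saved under pics/ and viewed, about 8 in all and at most 12, crops included, and the job is handed in when it is done.

```bash
mkdir -p pics; ls; python3 - <<'E'
from plant import ctrl, sensors, optics
import cv2,numpy as np
for n in ("top","scene"):
    p,d=optics.grab_frame(n); cv2.imwrite(f"pics/{n}0.png",p[:,:,::-1]); np.save(f"{n}0.npy",d); 
    c=optics.camera_params(n); print(n,c["mtx"],c["R"],c["t"], -c["R"].T@c["t"])
print(ctrl.tcp_to_tips, sensors.read_state()["eef_rot"], sensors.read_state()["t"])
E
```

```text
pics
top [[552.36889397   0.         325.97919302]
 [  0.         552.36889397 237.65686159]
 [  0.           0.           1.        ]] [[ 6.30702074e-03 -9.99980106e-01  9.96685492e-05]
 [-9.85655963e-01 -6.23348590e-03 -1.68651911e-01]
 [ 1.68649177e-01  9.65452200e-04 -9.85675668e-01]] [  24.17557197  601.29270266 1183.71534742] [ 392.88264282   26.78042002 1268.16616985]
scene [[556.54235175   0.         325.20036437]
 [  0.         556.54235175 232.67991676]
 [  0.           0.           1.        ]] [[ 0.8517832   0.52378493 -0.01071074]
 [ 0.28771617 -0.48477618 -0.82596093]
 [-0.4378182   0.70045799 -0.5636256 ]] [-516.12934598 -109.88965179 1565.64652974] [1156.7158902 -879.6007351  786.1457814]
25.0 [[ 9.51164996e-01  3.08682773e-01 -3.09012502e-04]
 [ 3.08682727e-01 -9.51162759e-01  2.09288402e-03]
 [ 3.52116058e-04 -2.08606484e-03 -9.99997762e-01]] 0.1
```

View pics/top0.png

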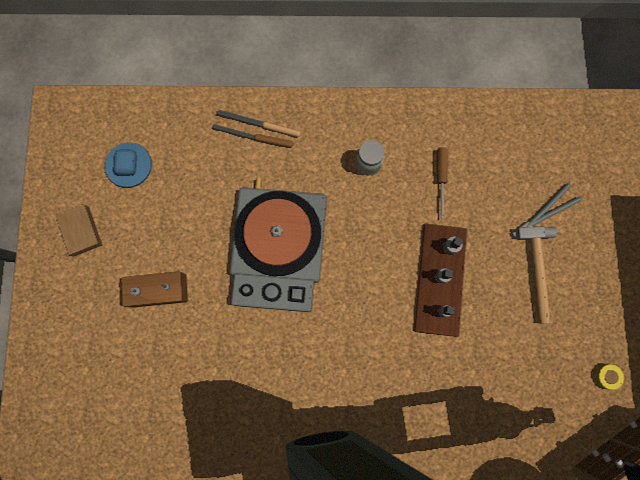

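View pics/scene0.png

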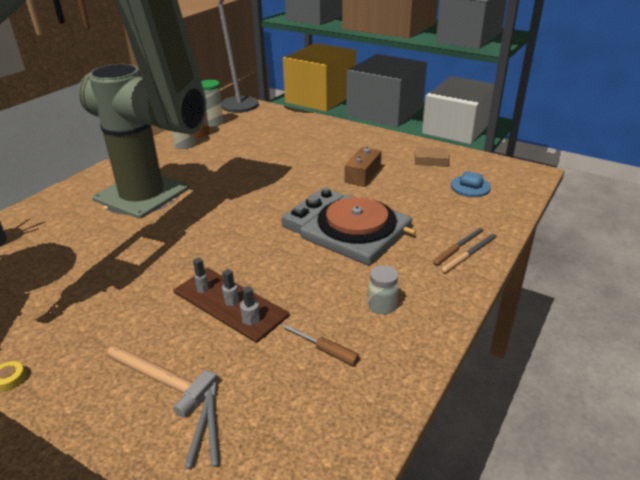

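Top view: keys are small (246,290), large (272,292) and square (297,294). The disc nut is at (277,231), spares at (135,291) and (166,287), and sockets at about (452,244), (444,275) and (446,311). Next I'll zoom in.

```bash
python3 - <<'E'
import cv2,numpy as np
a=cv2.imread("pics/top0.png")
r=lambda s,x0,x1,y0,y1,k:cv2.resize(s[y0:y1,x0:x1],None,fx=k,fy=k,interpolation=cv2.INTER_NEAREST)
s=cv2.imread("pics/scene0.png")
C=np.zeros((600,800,3),np.uint8)
def put(im,x,y): C[y:y+im.shape[0],x:x+im.shape[1]]=im
put(r(a,262,292,216,246,8),0,0)       # nut
put(r(a,120,180,270,300,8),250,0)     # spares
put(r(a,230,320,270,315,5),0,250)      # keys
put(r(a,415,470,225,335,5)[:340],460,250)
put(r(s,340,375,195,225,3),0,490); put(r(s,345,385,145,175,3),110,490)
cv2.imwrite("pics/crop1.png",C)
E
```

```text
(no output)
```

View pics/crop1.png

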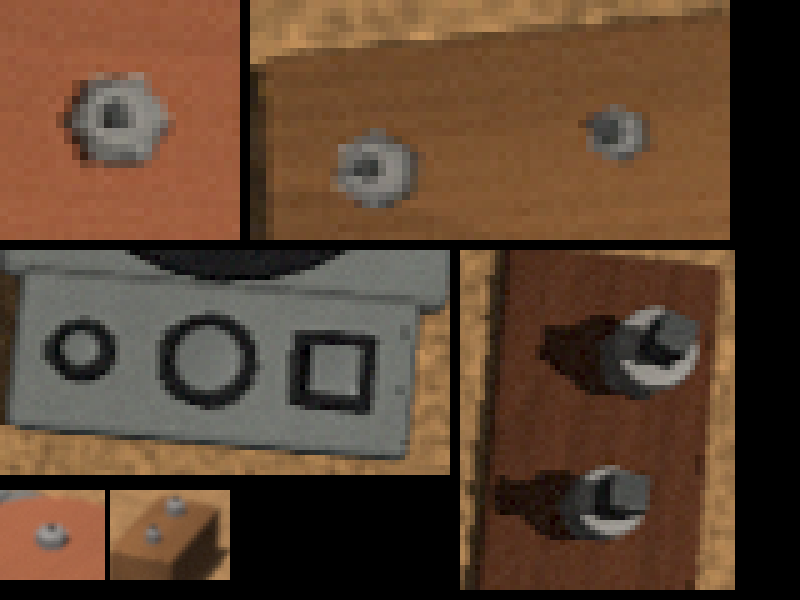

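The disc nut is about 12 px wide, against 10 and 7 px for the spares, so it is the largest. The widest socket is the one nearest the top of the board picture (about 452,244). Now I'll measure positions.

```bash
cat > h.py <<'E'
import cv2,numpy as np
from plant import ctrl,sensors,optics
def cast(n,uv,z):
    c=optics.camera_params(n); uv=np.atleast_2d(uv).astype(float)
    r=(np.c_[uv,np.ones(len(uv))]@np.linalg.inv(c["mtx"]).T)@c["R"]; o=-c["R"].T@c["t"]
    return o+r*((z-o[2])/r[:,2])[:,None]
def cloud(n,d):
    c=optics.camera_params(n); v,u=np.mgrid[:480,:640]
    p=(np.dstack([u,v,np.ones_like(u)])@np.linalg.inv(c["mtx"]).T)*d[...,None]
    return (p-c["t"])@c["R"]
def proj(n,X):
    c=optics.camera_params(n); p=(c["R"]@np.asarray(X,float)+c["t"]); p=c["mtx"]@p; return p[:2]/p[2]
def rot(yaw): # tool down, tool x along world yaw
    c,s=np.cos(yaw),np.sin(yaw); return np.array([[c,s,0],[s,-c,0],[0,0,-1.]])
E
python3 - <<'E'
from h import *
P,D=optics.grab_frame("top"); W=cloud("top",D); hsv=cv2.cvtColor(P,cv2.COLOR_RGB2HSV).astype(int)
def comps(m,x0,x1,y0,y1,mn):
    k=np.zeros(m.shape,np.uint8); k[y0:y1,x0:x1]=m[y0:y1,x0:x1]
    n,l,s,c=cv2.connectedComponentsWithStats(k,connectivity=4)
    return [(l==i,s[i],c[i]) for i in range(1,n) if s[i,4]>=mn]
# disc
m=(hsv[...,1]>110)&(hsv[...,0]<12)&(hsv[...,2]>100)
b=max(comps(m,225,330,180,280,100),key=lambda b:b[1][4])
cn=max(cv2.findContours(b[0].astype(np.uint8),cv2.RETR_EXTERNAL,cv2.CHAIN_APPROX_NONE)[0],key=len)[:,0]
w=cast("top",cn,60)[:,:2]; e=cv2.fitEllipse(w.astype(np.float32)); print("disc",e)
# nut
m=(hsv[...,1]<100)
for b in comps(m,262,292,216,246,20): print("nut",b[1][:5],b[2],cast("top",b[2],70)[0].round(1))
# keys
g=P.max(2)
for b in comps(g>75,232,312,278,306,25): print("key",b[1],b[2],cast("top",b[2],58)[0].round(1),"zdepth",np.median(W[...,2][b[0]]).round(1))
# sockets
Z=W[...,2]
for nm,lo in(("top",84),):
  for b in comps(Z>lo,405,480,220,345,10):
    v,u=np.nonzero(b[0]); w=cast("top",np.c_[u,v],91)[:,:2]
    print("adapter",b[1],b[2],cast("top",b[2],91)[0].round(1),np.median(Z[b[0]]).round(1),cv2.minAreaRect(w.astype(np.float32)))
print("noise disc",Z[225:240,250:262].mean(),Z[225:240,250:262].std())
# board
m=(hsv[...,0]<12)&(hsv[...,1]>90)&(g<110)
b=max(comps(m,405,480,215,345,300),key=lambda b:b[1][4])
v,u=np.nonzero(b[0]);print("board",cv2.minAreaRect(cast("top",np.c_[u,v],12)[:,:2].astype(np.float32)))
# console edge line: machine yaw via keys printed above
# scene view check
P,D=optics.grab_frame("scene"); W=cloud("scene",D);Z=W[...,2]
for b in comps((Z>84)&(Z<110)&(P.max(2)<140),175,290,250,330,10):
    print("scene ad",b[1],W[b[0]].mean(0).round(1),cast("scene",b[2],88)[0].round(1))
E
```

```text
disc ((613.6373291015625, 136.86190795898438), (147.16871643066406, 148.13888549804688), 161.5355987548828)
nut [270 225  13  12 108] [276.35185185 230.4537037 ] [613.3 137.5  70. ]
key [ 232  278   80   28 1508] [270.42970822 291.29907162] [480.2 148.7  58. ] zdepth 36.0
key [265 285  13  13 133] [271.13533835 291.36842105] [480.  147.1  58. ] zdepth 57.8
key [242 286   8   7  39] [245.74358974 289.20512821] [484.4 202.8  58. ] zdepth 57.6
key [292 289  10  10  96] [296.65625 293.40625] [476.   91.3  58. ] zdepth 58.0
adapter [452 237  11   9  64] [456.984375 241.125   ] [ 588.5 -255.1   91. ] 90.3 ((587.996826171875, -254.98764038085938), (17.038347244262695, 18.26578140258789), 66.92914581298828)
adapter [444 269   9   8  61] [447.63934426 272.68852459] [ 519.9 -232.8   91. ] 90.6 ((520.1875, -233.54965209960938), (17.114822387695312, 15.347139358520508), 88.29757690429688)
adapter [445 306  10   9  62] [449.70967742 309.67741935] [ 441.4 -234.7   91. ] 91.4 ((441.7851257324219, -234.34243774414062), (17.267215728759766, 15.928818702697754), 76.31714630126953)
noise disc 59.79861668908944 2.524741451073544
board ((513.9932250976562, -232.87289428710938), (100.25135803222656, 248.4434814453125), 83.49222564697266)
scene ad [193 257  11   9  62] [ 442.4 -237.5   89.2] [ 441.2 -236.3   88. ]
scene ad [222 269  12   8  65] [ 520.7 -235.6   89.3] [ 519.6 -234.4   88. ]
scene ad [243 286  11   9  66] [ 589.5 -258.2   89.7] [ 588.1 -256.6   88. ]
```

The measurements agree with the given sizes:
- Key row: 111.8 mm long (112 expected).
- Disc to console: 133.9 mm (134 expected).
- Machine yaw: -0.075 rad by both routes.
- Heights: 58, 60 and 91 mm.

Now I'll press the keys.

```bash
python3 - <<'E'
from h import *
R=rot(-0.075)
ctrl.gripper_to(0)
for i,(n,x,y) in enumerate((("large",480,147.1),("square",476,91.3),("small",484.4,202.8))):
    if i==0: ctrl.move_ptp([x,y,125],R)
    else: ctrl.move_l([x,y,105],vel=120)
    ctrl.move_l([x,y,90],vel=80)
    hit=ctrl.move_l([x,y,74],vel=20,threshold=12)
    ctrl.hold(0.15); s=sensors.read_state(); print(n,hit,s["eef_pos"].round(1),s["force"].round(1),round(s["t"],2))
    if i==1: cv2.imwrite("pics/press.png",optics.grab_frame("scene")[0][130:300,230:450,::-1])
    ctrl.move_l([x,y,105],vel=120)
P=cv2.imread("pics/top0.png")
def four(poly,k):
    c=poly.mean(0); d=poly-c; a=np.arctan2(d[:,1],d[:,0]); r=np.hypot(*d.T)
    o=np.argsort(a); t=np.linspace(-np.pi,np.pi,720,endpoint=False); rr=np.interp(t,a[o],r[o],period=2*np.pi)
    f=(rr*np.exp(-1j*k*t)).mean(); return np.degrees(-np.angle(f)/k),2*abs(f),rr.mean(),c
U=cv2.resize(P[216:246,262:292],None,fx=10,fy=10,interpolation=cv2.INTER_CUBIC)
S=cv2.cvtColor(U,cv2.COLOR_BGR2HSV)[...,1]
for th in(80,100,115):
    cn=max(cv2.findContours((S<th).astype(np.uint8),cv2.RETR_EXTERNAL,cv2.CHAIN_APPROX_NONE)[0],key=len)[:,0]
    w=cast("top",(cn+.5)/10-.5+[262,216],70)[:,:2]; print("nut corner dir,amp,r,c",four(w,6))
E
```

```text
large True [480.4 147.2  77. ] [-0.4  0.   6.8] 5.09
square True [476.4  91.3  77. ] [-1.8  0.6  6.4] 7.26
small True [484.8 202.9  77.1] [-0.4  0.6  6.5] 9.94
nut corner dir,amp,r,c (np.float64(-26.549176040344744), np.float64(0.7485693790144119), np.float64(12.42951447435856), array([613.24422923, 137.44076093]))
nut corner dir,amp,r,c (np.float64(-26.620953586578725), np.float64(0.7698766659493959), np.float64(12.840944881512518), array([613.30717838, 137.2663634 ]))
nut corner dir,amp,r,c (np.float64(-26.612795231708724), np.float64(0.8127389101299343), np.float64(13.146671559024), array([613.3474118 , 137.23965198]))
```

All three keys stopped at TCP z = 77, which puts the tips at 52, so each went the full 6 mm. The nut's flats face about 3.4° (mod 60), and its mean radius confirms 23 mm. Next I'll grip the large socket.

```bash
python3 - <<'E'
from h import *
ctrl.move_l([484.8,202.9,190],vel=250)
P,D=optics.grab_frame("scene"); hsv=cv2.cvtColor(P,cv2.COLOR_RGB2HSV).astype(int)
m=((hsv[...,1]>110)&(hsv[...,0]<12)&(hsv[...,2]>100)); m[:190]=0;m[250:]=0;m[:,:315]=0;m[:,400:]=0
k=m.astype(np.uint8); n,l,s,c=cv2.connectedComponentsWithStats(k); i=1+s[1:,4].argmax()
cn=max(cv2.findContours((l==i).astype(np.uint8),cv2.RETR_EXTERNAL,cv2.CHAIN_APPROX_NONE)[0],key=len)
w=cast("scene",cn[:,0],60)[:,:2]; print("scene disc",cv2.fitEllipse(cv2.convexHull(w.astype(np.float32))))
ctrl.gripper_to(45,60)
x,y=588.5,-256; R=rot(np.radians(-21))
ctrl.move_ptp([x,y,180],R); ctrl.move_l([x,y,110],vel=150)
hit=ctrl.move_l([x,y,82],vel=50,threshold=8); print("desc",hit,sensors.read_state()["eef_pos"].round(1))
ctrl.gripper_to(0,60); s=sensors.read_state(); print(s["grip_width"],s["force"],s["t"],s["q"].round(2))
ctrl.move_l([x,y,170],vel=100)
a=optics.grab_frame("scene")[0]; cv2.imwrite("pics/grasp.png",cv2.resize(a[180:360,150:350],None,fx=3,fy=3)[:,:,::-1])
s=sensors.read_state(); print(s["grip_width"],s["force"].round(2),s["wrist_torque"].round(3),s["t"])
E
```

```text
scene disc ((614.6646118164062, 131.05654907226562), (148.18826293945312, 164.69732666015625), 17.486860275268555)
desc False [ 588.5 -256.    81.8]
15.17454819748982 [ 0.39363472 -0.07841934  0.24001603] 14.7833 [-0.55  0.52  1.5   0.    1.12  1.39]
15.250134656283812 [ 1.2   0.57 -1.75] [-0.035 -0.018 -0.003] 15.8667
```

View pics/grasp.png

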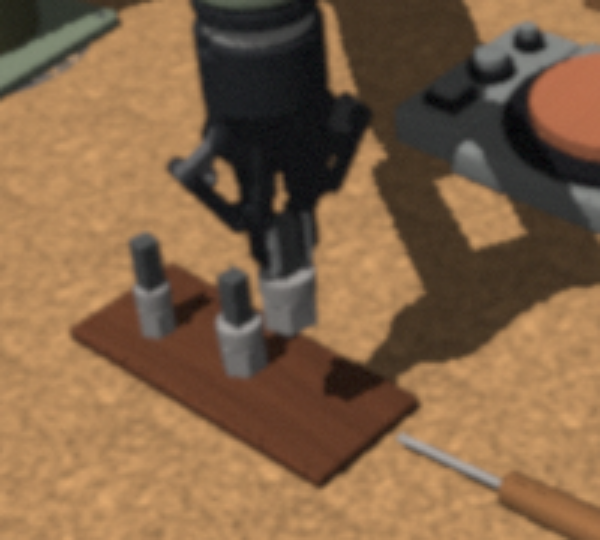

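The picture shows the large socket gripped and hanging upright clear of the board, with the other two sockets undisturbed. Now I'll carry it to the nut.

```bash
python3 - <<'E'
from h import *
x,y=613.5,137.2
ctrl.move_l([588.5,-256,190],vel=150)
ctrl.move_ptp([x,y,190],rot(np.radians(-26.6)))
ctrl.move_l([x,y,155],vel=100)
a=optics.grab_frame("scene")[0]; cv2.imwrite("pics/over.png",cv2.resize(a[110:270,280:440],None,fx=3.7,fy=3.7)[:,:,::-1])
hit=ctrl.move_l([x,y,129],vel=20,threshold=8); s=sensors.read_state()
print(hit,s["eef_pos"].round(1),s["force"].round(1),s["wrist_torque"].round(2),s["t"],s["q"].round(2))
if hit and s["eef_pos"][2]>136:
    ctrl.move_l([x,y,148],vel=60)
    hit=ctrl.move_l([x,y,148],rot=rot(np.radians(3.4)),vel=60)
    hit=ctrl.move_l([x,y,129],vel=20,threshold=8); s=sensors.read_state()
    print("B",hit,s["eef_pos"].round(1),s["force"].round(1),s["wrist_torque"].round(2),s["t"])
E
```

```text
True [613.6 137.3 139.7] [-0.4  0.5  4.5] [0.08 0.05 0.05] 18.9833 [0.08 0.43 1.51 0.   1.21 2.12]
B True [613.4 137.3 130.5] [-0.6  0.2  4. ] [-0.01  0.08 -0.05] 20.8083
```

View pics/over.png

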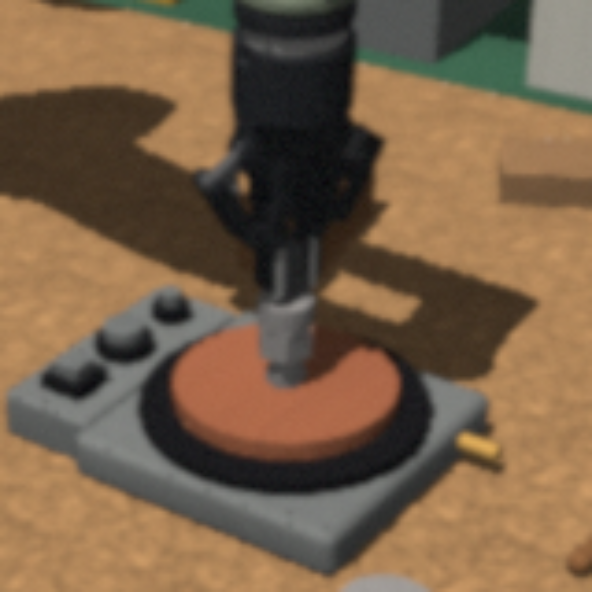

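With flats aligned, it slid down to TCP z = 130.5 (disc contact expected at about 130). I'll push gently, then test the play to confirm a snug fit.

```bash
python3 - <<'E'
from h import *
x,y=613.4,137.3
def st(n,h=None):
    s=sensors.read_state(); print(n,h,s["eef_pos"].round(1),s["force"].round(1),round(s["grip_width"],2),round(s["t"],2)); return s
h=ctrl.move_l([x,y,128.5],vel=10,threshold=8); z=st("push",h)["eef_pos"][2]
ctrl.move_l([x,y,z+2],vel=20)
E=[]
for dx,dy in((5,0),(-5,0),(0,5),(0,-5)):
    h=ctrl.move_l([x+dx,y+dy,z+2],vel=10,threshold=6); E.append(st("wig",h)["eef_pos"][:2]); ctrl.move_l([x,y,z+2],vel=20)
c=[(E[0][0]+E[1][0])/2,(E[2][1]+E[3][1])/2]; print("centre",c)
ctrl.move_l([*c,z+2],vel=20)
h=ctrl.move_l([*c,z-3],vel=10,threshold=10); st("seat",h); ctrl.hold(0.4); st("rest")
a=optics.grab_frame("scene")[0]; b=optics.grab_frame("top")[0]
cv2.imwrite("pics/end.png",np.hstack([cv2.resize(a[170:270,300:420],None,fx=4,fy=5),cv2.resize(b[215:345,405:485],None,fx=3.8,fy=500/130)])[:,:,::-1])
E
```

```text
push True [613.6 137.3 130.5] [-1.9  0.3  3.6] 15.3 21.02
wig True [614.9 137.8 130.6] [-0.8 -0.2  6.5] 15.38 21.77
wig True [612.9 137.6 132.3] [ 2.2 -0.1 -0.2] 15.32 22.39
wig True [613.1 139.2 131.5] [ 1.2  0.5 -0.2] 15.14 23.05
wig True [613.2 137.4 131.8] [ 1.4  1.9 -0.1] 14.98 23.66
centre [np.float64(613.8829930178414), np.float64(138.2925908972955)]
seat True [613.7 138.1 130.7] [-1.4  0.2  4.2] 15.01 24.52
rest None [613.6 138.2 130.7] [-0.6  0.   5.6] 15.16 24.93
```

View pics/end.png

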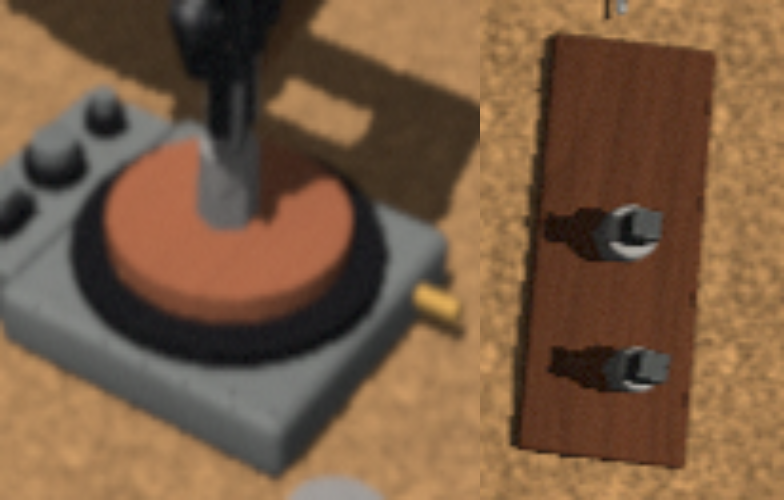

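The picture shows the socket bottomed on the disc with no nut visible, and the other two sockets standing on the board. The play is about 2 mm, so the fit is snug. One firmer push, then I'll hand in.

```bash
python3 - <<'E'
from h import *
s=sensors.read_state();p=s["eef_pos"]
h=ctrl.move_l([p[0],p[1],p[2]-3],vel=8,threshold=10); ctrl.hold(0.6)
s=sensors.read_state(); print(h,s["eef_pos"].round(2),s["force"].round(1),s["wrist_torque"].round(2),s["grip_width"],s["t"],abs(s["qvel"]).max())
ctrl.finish_job()
E
```

```text
True [613.76 138.11 130.7 ] [-0.1 -0.9  5.5] [-0.04  0.14  0.03] 15.321925690305761 25.8667 0.0019947227301253512
the job is handed in; nothing more can be done
```

I pressed the three keys in order, put the large socket down over the disc nut, and handed the job in at 25.9 s, still gripping it. No verdict is reported back.

- **Keys:** the large, square and small keys were pressed one at a time. Each stopped at its end, with the fingertips at about 52 mm, which is the full 6 mm of travel.
- **Choosing the socket:** from the images, the disc nut is the largest of the three (23 mm). I went straight to the large socket, and the small and medium ones were never touched.
- **Fitting it:** the first try stopped about 10 mm up, because a square adapter does not show which way the hex inside faces. Turned by 30°, the socket slid fully down.
- **Last checks:**
  - The side play was about 2 mm, which is a snug fit.
  - The TCP came to rest at 130.7 mm, where about 129.8 mm was expected. It went no lower under a firmer push, so I put the difference down to a slight slip in the grip.
  - It was at rest and pushing down with about 5.5 N.
  - The final picture showed the socket on the disc and the other two standing on the board.
- **Disagreements:** the camera estimates of the socket positions differed by 1–2 mm. The scene-camera disc fit was about 6 mm off because it took in the disc's rim, so I did not use it.
- **Not checked:** I did not measure the socket's tilt, only judged it upright in the pictures. I did not re-measure the jar, screwdriver or hammer, though the arm never went down near them.

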